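# Shut the roller guard and lock its quarter-turn fastener

## Robot

A 7-joint arm with a two-finger parallel gripper is mounted at the origin on the work surface. World frame = base frame: x ahead of the robot, y to its left, z up, the work surface at z = 0. Lengths are in m, angles in rad, forces in N, time in s.
With the tool pointing down it reaches from about 0.425 to 0.925 m from the base axis. Payload 6.8 kg.
Tool frame: the origin (TCP) lies at the very end of the fingers, on their centre line; the grasp point (between the pads) lies 19 mm behind it; y points along the fingers, x is the direction in which the jaws open and shut, and the axes are right-handed (so a half turn about y gives the same grasp; the last joint's range is limited). The gripper opens to 85 mm and grips with 20 to 120 N. Pads are 22 mm wide; open, the fingers measure 114 mm over their backs; the gripper's body (76 mm by 85 mm) begins 54 mm behind the grasp point. The pads swing forward as they close: fully open they stand 13 mm farther back than shut.
Start: joints at [-1.392, 0.477, 0.022, 1.555, -0.011, 1.109, -0.083], TCP at [0.191, 0.647, 0.231] pointing down, gripper open.
Joint ranges: [-2.96, 2.96], [-0.34, 2.1], [-1.41, 1.46], [0.24, 2.44], [-1.37, 4.51], [0.17, 1.92], [-2.96, 2.96]. Speed limits (rad/s): [2.39, 2.39, 3.14, 3.14, 3.14, 3.14, 3.14].

## Interface

Orientations are given as a unit quaternion [w, x, y, z].
In Python, from plant import sensors, viewer, finish_job gives the robot as it stands.
- The arm moves only by the tool jog_arm, never from a script. Its argument "steps" is a list of rows, each a list of 2 entries, a list of its own where there are three numbers: the shift along the tool's x, y, z in cm, then the turn, a rotation vector about the tool's x, y, z in degrees. In form: [[[x, y, z], [rx, ry, rz]], ...]. A call has 1 to 10 rows; each row shifts and turns the commanded pose from where the row before left it, along the tool's axes as they then stand; what a row does not reach is not made up. A row lasts 1/12 s, in which the tool goes at most 41.7 mm and 7.16 degrees, less where a joint would pass 70% of its speed; a pose out of reach is approached as far as the arm can. A call is refused whole if a number of a shift passes 4.17 or a number of a turn 7.16, either way. A call with a gripper value outside its range is refused whole. "jaw" is the finger opening in cm, from 0 to 8.54, set as the call begins (left out, the last holds). The fingers move at their own pace and stop on an object; the grip force is fixed at half the most. Time passes only in rows, so rows that do not move let the fingers close. It gives the time, the measured TCP pose, the force and the opening at its end, in the units of the state.
- sensors.get_state(): the state, without advancing time (a new reading comes with each control period).
- viewer.camera(name): name is "scene" or "top" or "wrist"; returns a dict with "img" (480x640x3 uint8, red, green, blue), "z_map" (480x640 float32, m along the optical axis (not along the pixel's ray), 0 where there is no reading), "camera_matrix" (3x3 intrinsics, pixels), "R" (3x3) and "t" (3): a world point X has camera coordinates R X + t. Camera axes: x right, y down, z forward; pixel columns grow to the right and rows downward; lengths in m; the calibration is good to about 2 mm. A picture is of the moment at which its call begins.
- finish_job(): hands the job in, once; it reports no verdict.
The state is a dict: "time": time; "joint_pos": joint angles; "joint_velocities": joint speeds; "joint_torque": joint torques, N m; "tcp_pos": TCP position; "tcp_rot": TCP orientation; "contact_force": force on the tool from outside, world axes, zero at the start; "moment": the same for the moment, N m; "opening": finger opening in m.
Only numpy, scipy, OpenCV 4.12 (cv2) and the standard library are available. Lean on these libraries where they do the work, as an engineer would, in place of code of your own. Each camera call takes 0.05 s, during which the arm holds its last target.

## Task

Swing the guard of the bench roller unit shut, then lock it with its quarter-turn fastener: press the winged head down until its cross pin meets the springy leaf under the receptacle, turn it a quarter turn clockwise while pressed, ease it up and let go so that the cam catches and stays. Press gently, only until the leaf is felt (close to 30 N would bend it), never force the turn, and leave the things beside the unit alone.

Things in the scene. Friction and masses are not known exactly. Their poses are not given: they have to be found in the camera images.
- press: bench roller unit fixed to the table: dark base plate 220 x 250 mm, two aluminium side plates (226 mm apart outside, tops 109 mm above the table), two steel rollers between, a hinged grey guard on top. Origin: on the table under its middle; x points from the guard's free edge to its hinge, z up
- strip (a point): middle of the top of the rubber strip (170 mm long along y, gives 1 mm per 12 N) on the front cross bar that stops the shut guard, 115 mm above the table. Pushing on the shut guard loads this strip; 30 N is too much
- guard (a joint): angle of the guard in rad: 0 = shut, level, on the rubber strip; positive = open, free edge (-x side, nearer the robot) raised. It starts 0.4 to 0.8 open and stays by a stiff friction hinge: 2 to 6 N down at the free edge swings it shut, and it stays shut
- guard_hinge (a point): mid-width point on the guard's hinge line (along the unit's y), 115 mm above the table, 75 mm to the +x side of the unit's origin; its frame turns with the guard
- guard_pad (a point): bare patch on the guard's upper face to push on: 125 mm from the hinge line towards the free edge, 65 mm to the +y side of the fastener, 5 mm above the hinge line when shut. Guard sheet: 150 mm from hinge to free edge, 186 mm wide, 5 mm thick. z is the guard's normal
- wing (a point): centre of the fastener head's wing: upright steel bar 40 mm long (own x), 10 thick (y), 20 tall (z) on a disc 48 mm wide, 6 thick, whose top is 10 mm below this point. Guard shut: axis vertical, 120 mm from the hinge line, mid-width; at rest this point is 56 mm above the hinge line. Spring: 4 N starts it down, then 0.35 N per mm, end of travel 30 mm
- slot (a point): fixed point on the fastener's axis, nominal place of the receptacle under the guard. The receptacle's true height is adjusted and not measured: the head must go down 12 to 22 mm before it can turn. 1 mm deeper its cross pin meets a leaf spring of 8 N per mm: the sign that it is deep enough (13 to 19 N in all). Over 20 N on the leaf (28 N in all) bends it
- head (a joint): turn of the head in rad, positive clockwise seen from above: 0 = unlocked, wing along the unit's x; 1.57 = quarter turn, wing along the unit's y; stop at 1.62. A weak spring turns it back to 0 unless the cam has caught. Pressed deep, turned at least 1.48, then eased up while still held turned, it rises 2 to 5 mm into a notch; let go, it stays between 1.4 and 1.62
- screwdriver: bystander: screwdriver lying beside the unit
- grease_jar: bystander: grey jar, 60 mm in diameter, 75 mm tall; origin at the centre of its underside
- bearing: bystander: steel bearing ring, 52 mm in diameter, 15 mm tall; origin at the centre of its underside
- tray: bystander: grey open tray, 110 x 90 x 35 mm; origin at the centre of its underside

How it is judged:
By the outcome, as a careful person would: the job done as asked, in the order asked, and still so for the second after the job is handed in, with the robot touching nothing.
It also fails if it takes over 50 s, if anything falls off the work surface, if the arm or the gripper's body presses on something with over 40 N, if the wrist force passes 120 N, or if a joint passes its speed limit or range.

## Working session

There is one attempt and no reset: what is moved stays moved. The work goes in short steps, Python scripts to look and compute and a tool call to move; the robot and the scene stay as the last step left them, time stands still between calls to the robot, and variables do not carry over. Pictures are saved under pics/ and viewed, and the job is handed in when it is done.

Besides the shell and the picture viewer there is one more tool, called after "Call:" in YAML: its name, and indented under it one key for each argument. jog_arm: Moves the arm, as the interface text tells. Its arguments: {"type":"object","properties":{"steps":{"type":"array","items":{"type":"array"}},"jaw":{"type":"number"}},"required":["steps"]}

```bash
ls; mkdir -p pics
python3 - <<'E'
from plant import sensors, viewer
import cv2,numpy as np
s=sensors.get_state(); print({k:np.round(v,4).tolist() for k,v in s.items()})
for n in ["scene","top","wrist"]:
    d=viewer.camera(n); cv2.imwrite(f"pics/{n}0.png",d["img"][:,:,::-1]); np.savez(f"{n}0.npz",**d)
    print(n,d["camera_matrix"].tolist(),np.round(d["R"],3).tolist(),np.round(d["t"],3).tolist())
E
```

```text
pics
{'time': 0.0, 'joint_pos': [-1.3921, 0.4778, 0.0223, 1.5565, -0.0115, 1.1093, -0.0831], 'joint_velocities': [0.0021, -0.002, 0.0004, -0.0006, 0.0008, 0.0002, 0.0016], 'joint_torque': [0.0, -59.6458, 1.6078, -28.1193, 0.0124, 0.0095, 0.0], 'tcp_pos': [0.1908, 0.6469, 0.2303], 'tcp_rot': [-0.5659, 0.5667, 0.4229, -0.4239], 'contact_force': [-0.6956, 0.1812, -0.002], 'moment': [0.0199, 0.0269, 0.007], 'opening': 0.085}
scene [[498.05728011768036, 0.0, 317.5800497104837], [0.0, 498.05728011768036, 228.02463824598712], [0.0, 0.0, 1.0]] [[-0.567, 0.824, -0.0], [0.605, 0.416, -0.679], [-0.559, -0.385, -0.734]] [0.299, -0.282, 1.279]
top [[482.6383182783233, 0.0, 323.60118925377657], [0.0, 482.6383182783233, 237.38003769330837], [0.0, 0.0, 1.0]] [[-0.015, -1.0, -0.015], [-0.991, 0.017, -0.13], [0.13, 0.013, -0.991]] [0.054, 0.594, 1.039]
wrist [[353.1748530645174, 0.0, 318.24253521764047], [0.0, 353.1748530645174, 237.496721288202], [0.0, 0.0, 1.0]] [[0.282, 0.959, -0.002], [0.921, -0.27, 0.281], [0.269, -0.081, -0.96]] [-0.673, -0.035, 0.379]
```

View pics/scene0.png

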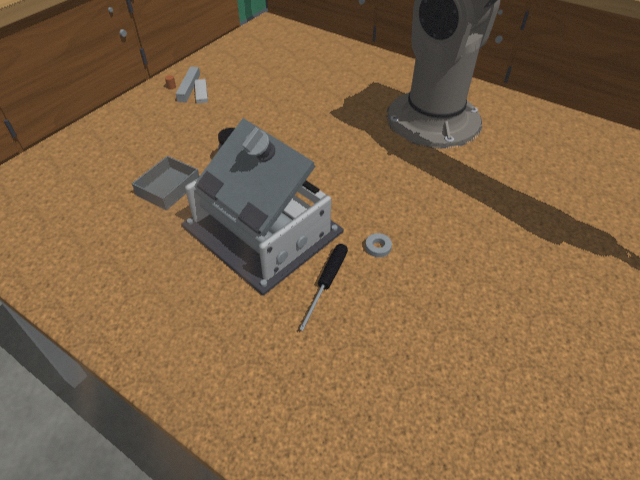

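View pics/top0.png

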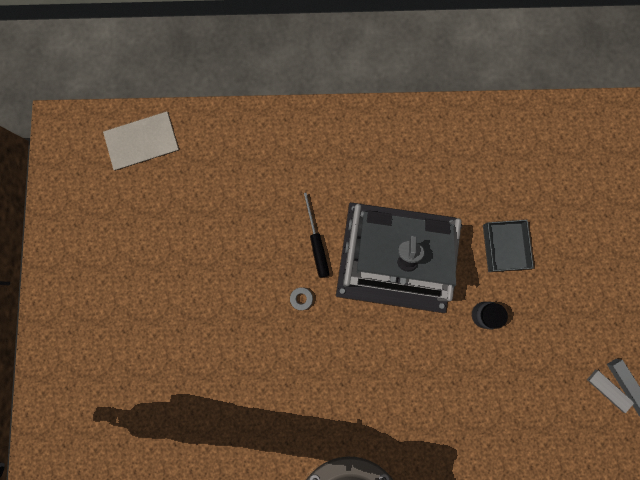

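View pics/wrist0.png

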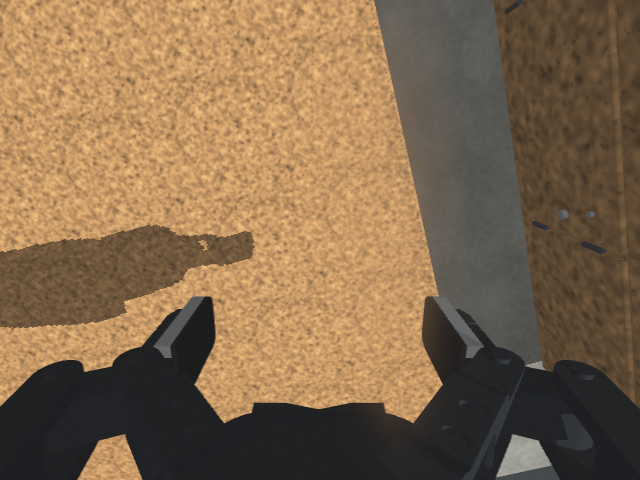

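Views: the scene picture shows the unit at about (262,205) with the guard open and raised towards the robot. In the top picture the unit is at (400,258), the screwdriver at (318,235), the ring at (301,299), the jar at (490,315) and the tray at (509,246). I'll measure next.

```bash
cat > h.py <<'E'
import numpy as np
def cloud(d):
    K=d["camera_matrix"];z=d["z_map"].astype(float)
    v,u=np.mgrid[:480,:640]
    P=np.stack([(u-K[0,2])/K[0,0]*z,(v-K[1,2])/K[1,1]*z,z],-1)
    return (P-d["t"])@d["R"]
def ray(d,uv,h):
    K=d["camera_matrix"];R=d["R"];c=-R.T@d["t"]
    r=R.T@np.linalg.solve(K,[uv[0],uv[1],1.]); return c+r*(h-c[2])/r[2]
def quatR(q):
    from scipy.spatial.transform import Rotation as Ro
    return Ro.from_quat([q[1],q[2],q[3],q[0]])
E
python3 - <<'E'
import numpy as np,cv2
from h import *
from plant import sensors
s=sensors.get_state(); print("toolR\n",quatR(s["tcp_rot"]).as_matrix().round(3))
for n in ["top","scene"]:
    d=dict(np.load(n+"0.npz")); P=cloud(d)
    W=P[...,2]; 
    reg=(P[...,0]>.3)&(P[...,0]<.75)&(P[...,1]>-.4)&(P[...,1]<.05)&(d["z_map"]>0)
    print(n,"table z med",np.median(W[reg&(W<.02)]))
    m=reg&(W>.012)&(W<.3)
    nl,lab,st,ce=cv2.connectedComponentsWithStats(m.astype(np.uint8))
    for i in range(1,nl):
        if st[i,4]>60:
            Q=P[lab==i]; print(st[i],Q.min(0).round(3),Q.max(0).round(3),Q.mean(0).round(3))
    # plate
    p=reg&(W>.1)&(W<.122)
    Q=P[p]; print("h100-122",len(Q),Q.min(0).round(3),Q.max(0).round(3))
    b=reg&(W>.004)&(W<.02)&(d["img"].max(-1)<80)
    if b.sum()>50:
        c,_=cv2.findContours(m.astype(np.uint8)|b.astype(np.uint8),cv2.RETR_EXTERNAL,cv2.CHAIN_APPROX_NONE)
        Q=P[b]; print("base",len(Q),np.median(Q[:,2]),cv2.minAreaRect((Q[:,:2]*1000).astype(np.float32)))
d=dict(np.load("top0.npz")); im=cv2.resize(d["img"][180:330,290:550][:,:,::-1],None,fx=3,fy=3,interpolation=cv2.INTER_CUBIC); cv2.imwrite("pics/topcrop.png",im)
d=dict(np.load("scene0.npz")); im=cv2.resize(d["img"][110:300,130:360][:,:,::-1],None,fx=3,fy=3,interpolation=cv2.INTER_CUBIC); cv2.imwrite("pics/scenecrop.png",im)
E
```

```text
toolR
 [[ 0.283 -0.    -0.959]
 [ 0.959 -0.001  0.283]
 [-0.001 -1.    -0.   ]]
top table z med 0.001289164710900328
[  336   203   126   110 10094] [ 0.425 -0.256  0.012] [0.677 0.019 0.247] [ 0.541 -0.11   0.124]
[484 220  42  52 370] [ 0.514 -0.4    0.012] [ 0.627 -0.32   0.04 ] [ 0.574 -0.34   0.029]
[322 245   7  33 141] [0.507 0.036 0.013] [0.58  0.05  0.031] [0.535 0.045 0.023]
[472 302  36  28 786] [ 0.388 -0.339  0.012] [ 0.446 -0.283  0.082] [ 0.419 -0.305  0.064]
h100-122 1757 [ 0.452 -0.243  0.1  ] [0.656 0.003 0.122]
base 3387 0.011977851638458626 ((533.8695068359375, -171.83030700683594), (450.3260192871094, 247.0800018310547), 81.51681518554688)
scene table z med -0.0006498170754546105
[  135   119   205   170 14039] [ 0.396 -0.4    0.012] [0.674 0.015 0.244] [ 0.573 -0.106  0.116]
[324 244  20  26  99] [0.512 0.035 0.013] [0.577 0.05  0.026] [0.537 0.045 0.022]
h100-122 1594 [ 0.484 -0.242  0.1  ] [0.66  0.005 0.122]
base 3114 0.010691643637362814 ((596.579345703125, -175.0747528076172), (216.2497100830078, 454.4010925292969), 8.597210884094238)
```

View pics/topcrop.png

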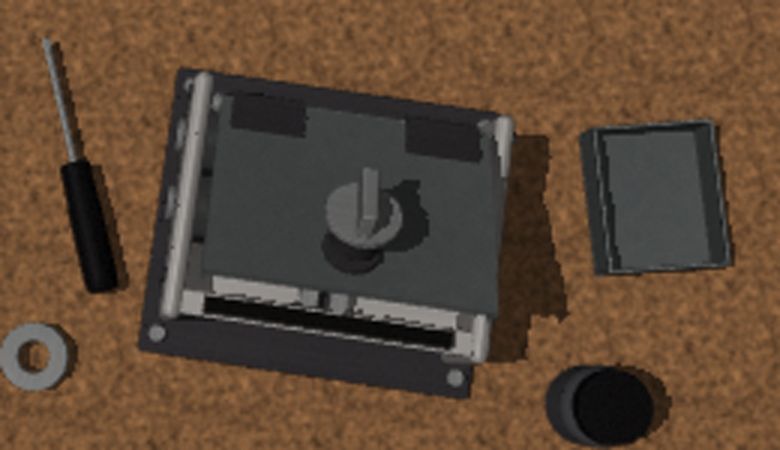

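View pics/scenecrop.png

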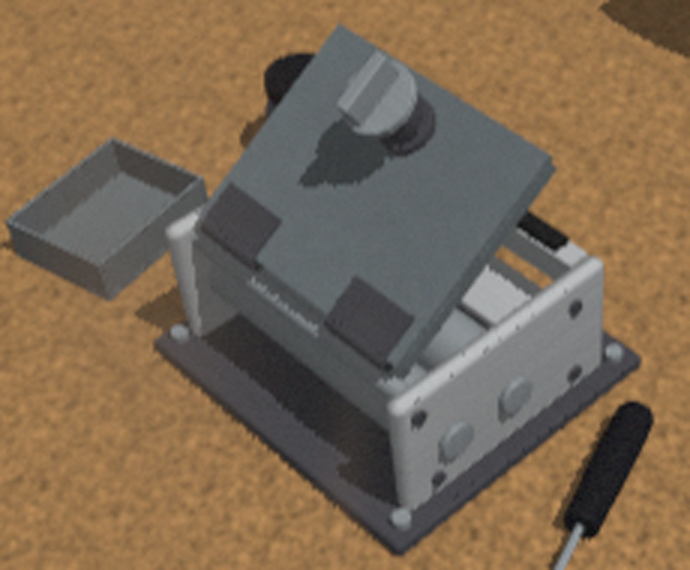

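Run:
```python
import numpy as np,cv2
from h import *
d=dict(np.load("top0.npz")); e=dict(np.load("scene0.npz"))
tc=[ray(d,(290+u/3,180+v/3),.010) for u,v in [(180,69),(505,112),(470,398),(139,350)]]  # far+y, far-y, near-y, near+y
tc=np.array(tc); print(tc.round(4)); print("sides",[np.linalg.norm(tc[i]-tc[(i+1)%4]).round(4) for i in range(4)], "ctr",tc.mean(0).round(4))
yv=(tc[0]-tc[1]+tc[3]-tc[2])[:2]; xv=(tc[0]-tc[3]+tc[1]-tc[2])[:2]
print("yaw",np.degrees(np.arctan2(-yv[0],yv[1])),np.degrees(np.arctan2(xv[1],xv[0])))
# scene: base corners visible: crop (157,345) far -y ; (400,552) far+y ; (640,360) near+y
sc=np.array([ray(e,(130+u/3,110+v/3),.010) for u,v in [(157,345),(400,552),(640,360)]]); print("scene",sc.round(4),np.linalg.norm(sc[0]-sc[1]),np.linalg.norm(sc[1]-sc[2]),"ctr",(sc[0]+sc[2])/2)
# guard plane: ransac from both
for n,dd in (("top",d),("scene",e)):
    P=cloud(dd); im=dd["img"].astype(int)
    m=(P[...,2]>.12)&(P[...,2]<.19)&(P[...,0]>.45)&(P[...,0]<.68)&(P[...,1]>-.26)&(P[...,1]<.02)
    Q=P[m]; 
    rng=np.random.default_rng(0);best=None
    for _ in range(300):
        a=Q[rng.choice(len(Q),3,0)];nn=np.cross(a[1]-a[0],a[2]-a[0]);L=np.linalg.norm(nn)
        if L<1e-6: continue
        nn/=L;k=abs((Q-a[0])@nn)<.002
        if best is None or k.sum()>best.sum(): best=k
    c=Q[best].mean(0);nn=np.linalg.svd(Q[best]-c)[2][2];nn*=np.sign(nn[2])
    print(n,best.sum(),len(Q),"normal",nn.round(4),"tilt",np.arccos(nn[2]),"yaw",np.degrees(np.arctan2(nn[1],nn[0])),"c",c.round(4))
    # hinge line: guard upper plane is 5mm above hinge-line along normal
    ax=np.array([nn[0],nn[1]]);ax/=np.linalg.norm(ax)
    # point at height .115 on plane shifted -5mm*n
    c2=c-nn*.005; sdir=np.array([ax[0]*nn[2],ax[1]*nn[2],-np.hypot(nn[0],nn[1])]) # going down-slope
    t=(c2[2]-.115)/(-sdir[2]); h=c2+sdir*t; print(" hinge pt",h.round(4),"axis dist from origin", h[:2]@ax, "ax",ax)
    w=(P-c)@nn
    wm=(w>.035)&(w<.08)&(P[...,2]<.3)&(P[...,2]>.1)&(P[...,0]<.62)&(P[...,0]>.4)&(abs(P[...,1]+.12)<.12)
    if wm.any(): print(" wing pts",wm.sum(),P[wm].mean(0),P[wm].min(0),P[wm].max(0), w[wm].max())
```

```text
[[ 0.6777 -0.0172  0.01  ]
 [ 0.6396 -0.2651  0.01  ]
 [ 0.4237 -0.228   0.01  ]
 [ 0.4631  0.0184  0.01  ]]
sides [np.float64(0.2508), np.float64(0.2191), np.float64(0.2496), np.float64(0.2176)] ctr [ 0.551 -0.123  0.01 ]
yaw -8.911561468612174 -9.599022847960685
scene [[ 0.6421 -0.2535  0.01  ]
 [ 0.6818 -0.0116  0.01  ]
 [ 0.4687  0.0229  0.01  ]] 0.2451452683156602 0.21582570184319474 ctr [ 0.5554347  -0.11527378  0.01      ]
top 3466 4239 normal [ 0.5158 -0.0868  0.8523] tilt 0.5504812382055139 yaw -9.551934948594928 c [ 0.5668 -0.1216  0.156 ]
 hinge pt [ 0.6233 -0.1311  0.115 ] axis dist from origin 0.6363836248581661 ax [ 0.98613559 -0.16594154]
 wing pts 476 [ 0.54299596 -0.11713071  0.22475387] [ 0.5218643  -0.14143893  0.20652486] [ 0.57035469 -0.09466382  0.24741191] 0.0638216513115865
scene 4721 6038 normal [ 0.5121 -0.082   0.855 ] tilt 0.5452410753833469 yaw -9.10065945958476 c [ 0.5712 -0.1134  0.1531]
 hinge pt [ 0.6238 -0.1218  0.115 ] axis dist from origin 0.6352130953281881 ax [ 0.98741199 -0.15816943]
 wing pts 529 [ 0.5508569  -0.11169343  0.22183209] [ 0.5249514  -0.14156147  0.20119894] [ 0.57335072 -0.093651    0.2444316 ] 0.0634086931922718
```

The unit's origin is at about (0.550, -0.120), its yaw about -9.3° and the guard about 0.55 rad open. These agree with the sizes given. I'll turn the tool so tool x lies along unit y, close the jaws and travel to above the pad.

Call:
jog_arm:
  steps:
    - [[0, -0.5, 0], [0, -7.1, 0]]
    - [[-3.1, -0.3, -2.2], [0, 0, 0]]
    - [[-3.1, -0.3, -2.2], [0, 0, 0]]
    - [[-3.1, -0.3, -2.2], [0, 0, 0]]
    - [[-3.1, -0.3, -2.2], [0, 0, 0]]
    - [[-3.1, -0.3, -2.2], [0, 0, 0]]
    - [[-3.1, -0.3, -2.2], [0, 0, 0]]
    - [[-3.1, -0.3, -2.2], [0, 0, 0]]
    - [[-3.1, -0.3, -2.2], [0, 0, 0]]
    - [[-3.1, -0.3, -2.2], [0, 0, 0]]
  jaw: 0

```text
time: 0.98
tcp_pos: [0.3415, 0.3381, 0.2633]
tcp_rot: [0.539, -0.539, -0.458, 0.458]
contact_force: [0.3, -0.4, 0.2]
opening: -0.0003
```

Call:
jog_arm:
  steps:
    - [[-3.3, 0, -2.3], [0, 0, 0]]
    - [[-3.3, 0, -2.3], [0, 0, 0]]
    - [[-3.3, 0, -2.3], [0, 0, 0]]
    - [[-3.3, 0, -2.3], [0, 0, 0]]
    - [[-3.3, 0, -2.3], [0, 0, 0]]
    - [[-3.3, 0, -2.3], [0, 0, 0]]
    - [[-3.3, 0, -2.3], [0, 0, 0]]
    - [[-3.3, 0, -2.3], [0, 0, 0]]
    - [[-3.3, 0, -2.3], [0, 0, 0]]
    - [[-1.5, 0, -1.0], [0, 0, 0]]

```text
time: 1.82
tcp_pos: [0.5058, -0.0085, 0.2636]
tcp_rot: [-0.54, 0.541, 0.456, -0.456]
contact_force: [0.0, -0.1, -0.2]
opening: -0.0001
```

Run:
```python
from plant import sensors, viewer
import cv2,numpy as np
s=sensors.get_state(); print({k:np.round(v,4).tolist() for k,v in s.items()})
for n in ["wrist","scene"]:
    d=viewer.camera(n); cv2.imwrite(f"pics/{n}1.png",d["img"][:,:,::-1]); np.savez(f"{n}1.npz",**d)
```

```text
{'time': 1.8167, 'joint_pos': [-0.5144, 0.1653, 0.4626, 1.9402, -0.0824, 1.0534, 1.3858], 'joint_velocities': [0.2903, 0.1676, 0.1077, -0.1552, -0.1234, 0.0399, 0.4468], 'joint_torque': [-2.2136, -34.3261, 1.7117, -26.5099, -0.0533, -0.0345, 0.0293], 'tcp_pos': [0.5058, -0.0085, 0.2636], 'tcp_rot': [-0.5395, 0.5411, 0.4561, -0.4562], 'contact_force': [0.0302, -0.1095, -0.1573], 'moment': [0.0094, -0.0519, -0.0188], 'opening': -0.0001}
```

View pics/wrist1.png

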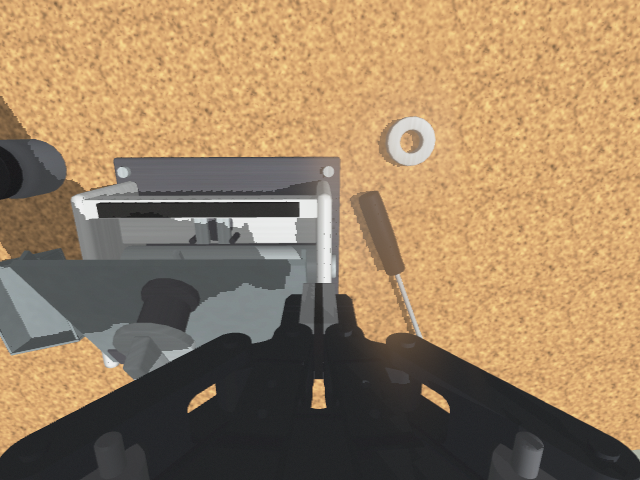

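View pics/scene1.png

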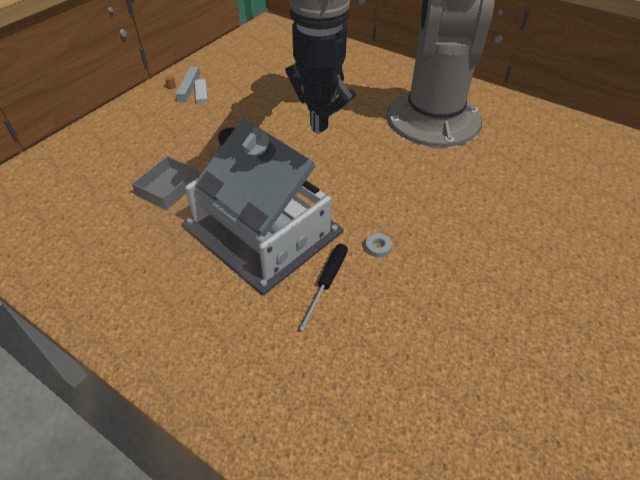

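The wrist picture shows the closed fingers at about (320,330), the guard's free edge along row 262 and the wing at about (150,340). I'll move over the pad and come down to just above it.

Call:
jog_arm:
  steps:
    - [[-1.9, 0, -1.6], [0, 0, 0]]
    - [[-1.9, 0, -1.6], [0, 0, 0]]
    - [[0, 2, 0], [0, 0, 0]]
    - [[0, 2, 0], [0, 0, 0]]
    - [[0, 1.5, 0], [0, 0, 0]]
    - [[0, 0, 0], [0, 0, 0]]

```text
time: 2.42
tcp_pos: [0.5276, -0.0443, 0.2052]
tcp_rot: [0.54, -0.537, -0.456, 0.46]
contact_force: [-0.3, -0.3, 0.0]
opening: -0.0001
```

```bash
cat > snap.py <<'E'
import sys,cv2,numpy as np
from plant import sensors, viewer
from h import *
n,k=sys.argv[1],sys.argv[2]
s=sensors.get_state()
O=np.array([.5505,-.120]);a=np.radians(-9.3);ax=np.array([np.cos(a),np.sin(a)]);ay=np.array([-np.sin(a),np.cos(a)])
r=np.array(s["tcp_pos"][:2])-O
print("t",s["time"],"unit xy",(r@ax).round(4),(r@ay).round(4),"z",round(s["tcp_pos"][2],4),"F",np.round(s["contact_force"],2),"M",np.round(s["moment"],2),"q",np.round(s["joint_pos"],3))
d=viewer.camera(n); cv2.imwrite(f"pics/{n}{k}.png",d["img"][:,:,::-1]); np.savez(f"{n}{k}.npz",**d)
E
python3 snap.py scene 2
```

```text
t 2.4167 unit xy -0.0348 0.071 z 0.2052 F [-0.3  -0.3   0.05] M [-0.03  0.08 -0.01] q [-0.423  0.286  0.471  1.951 -0.158  0.946  1.534]
```

View pics/scene2.png

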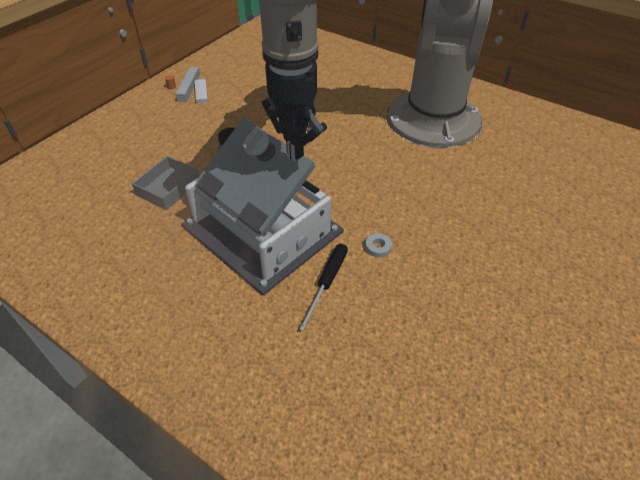

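Run:
```python
import cv2,numpy as np
from h import *
d=dict(np.load("scene2.npz")); im=cv2.resize(d["img"][90:220,190:350][:,:,::-1],None,fx=4.8,fy=4.5,interpolation=cv2.INTER_CUBIC); cv2.imwrite("pics/sc2.png",im)
P=cloud(d)
for u,v in [(293,150),(293,154),(293,157),(293,160),(293,163),(297,150),(300,158)]: print(u,v,P[v,u].round(3),d["img"][v,u])
```

```text
293 150 [ 0.541 -0.039  0.232] [74 76 77]
293 154 [ 0.54  -0.041  0.222] [72 76 76]
293 157 [ 0.541 -0.04   0.216] [75 77 77]
293 160 [ 0.542 -0.039  0.211] [72 72 75]
293 163 [ 0.527 -0.052  0.188] [58 64 64]
297 150 [ 0.537 -0.034  0.232] [21 23 24]
300 158 [ 0.525 -0.037  0.205] [80 85 87]
```

View pics/sc2.png

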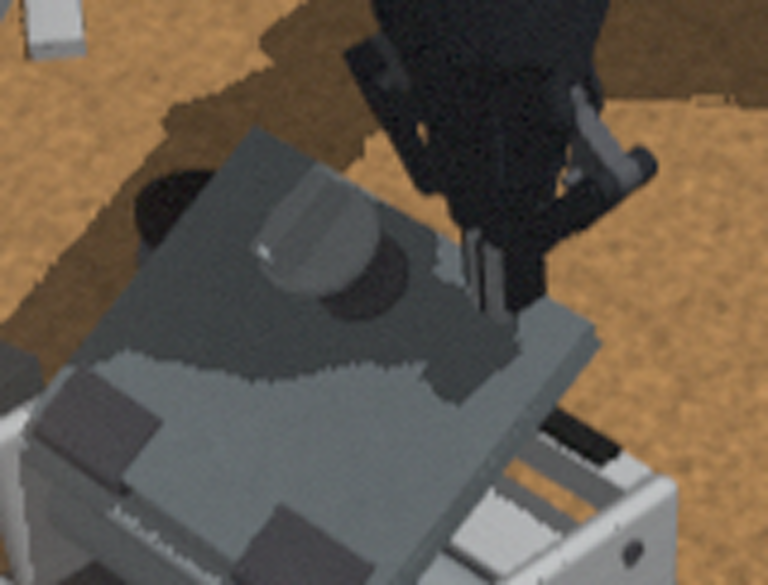

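The tip is over the guard on its +y side (crop ~(490,310)), about 4 mm in from the free edge, so I'll shift it slightly inward and swing down along the arc.

Call:
jog_arm:
  steps:
    - [[0, 1.0, -0.8], [0, 0, 0]]
    - [[0, 0.7, 0.3], [0, 0, 0]]
    - [[0, 0.7, 0.3], [0, 0, 0]]
    - [[0, 0.7, 0.3], [0, 0, 0]]
    - [[0, 0.7, 0.25], [0, 0, 0]]
    - [[0, 0.7, 0.2], [0, 0, 0]]
    - [[0, 0.7, 0.2], [0, 0, 0]]
    - [[0, 0.7, 0.15], [0, 0, 0]]
    - [[0, 0.7, 0.15], [0, 0, 0]]

```text
time: 3.22
tcp_pos: [0.519, -0.0439, 0.1415]
tcp_rot: [0.539, -0.539, -0.457, 0.458]
contact_force: [-1.3, 1.1, 3.7]
opening: -0.0004
```

Call:
jog_arm:
  steps:
    - [[0, 0.5, 0.2], [0, 0, 0]]
    - [[0, 0.5, 0.1], [0, 0, 0]]
    - [[0, 0.4, 0.1], [0, 0, 0]]
    - [[0, 0.3, 0.1], [0, 0, 0]]
    - [[0, 0.1, 0], [0, 0, 0]]

```text
time: 3.63
tcp_pos: [0.5149, -0.0433, 0.124]
tcp_rot: [-0.539, 0.539, 0.458, -0.458]
contact_force: [2.5, -0.4, 2.4]
opening: -0.0002
```

Call:
jog_arm:
  steps:
    - [[0, 0.15, 0], [0, 0, 0]]
    - [[0, 0.15, 0], [0, 0, 0]]
    - [[0, 0.05, 0], [0, 0, 0]]
    - [[0, 0, 0], [0, 0, 0]]

```text
time: 3.97
tcp_pos: [0.5146, -0.0433, 0.1207]
tcp_rot: [0.539, -0.539, -0.458, 0.458]
contact_force: [0.9, -0.7, 2.3]
opening: -0.0
```

Call:
jog_arm:
  steps:
    - [[0, 0.05, 0], [0, 0, 0]]
    - [[0, 0.05, 0], [0, 0, 0]]
    - [[0, 0, 0], [0, 0, 0]]

```text
time: 4.22
tcp_pos: [0.5146, -0.0433, 0.1199]
tcp_rot: [0.539, -0.539, -0.458, 0.458]
contact_force: [0.4, -0.4, 3.9]
opening: 0.0003
```

Call:
jog_arm:
  steps:
    - [[0, 0.04, 0], [0, 0, 0]]
    - [[0, 0.04, 0], [0, 0, 0]]
    - [[0, 0, 0], [0, 0, 0]]

```text
time: 4.47
tcp_pos: [0.5146, -0.0433, 0.1195]
tcp_rot: [0.539, -0.539, -0.458, 0.458]
contact_force: [-2.4, -0.8, 10.1]
opening: -0.0001
```

The force rose from 4 to 10 N at z=0.1195, so the guard is on its strip. I'll back off and look.

Call:
jog_arm:
  steps:
    - [[0, -1, 0], [0, 0, 0]]
    - [[0, -3, 0], [0, 0, 0]]
    - [[0, -3.5, 0], [0, 0, 0]]
    - [[-0.5, -3.5, -2], [0, 0, 0]]
    - [[-1, -2, -4], [0, 0, 0]]
    - [[-2, 0, -3], [0, 0, 0]]
    - [[0, 0, 0], [0, 0, 0]]
  jaw: 5

```text
time: 5.05
tcp_pos: [0.5983, -0.0952, 0.2491]
tcp_rot: [-0.538, 0.542, 0.457, -0.456]
contact_force: [-1.0, -0.8, -0.2]
opening: 0.0498
```

```bash
python3 snap.py wrist 3; python3 snap.py scene 3;  python3 snap.py top 3
```

```text
t 5.05 unit xy 0.0432 0.0322 z 0.2491 F [-0.99 -0.82 -0.16] M [-0.06  0.07  0.  ] q [-0.331  0.371  0.503  1.739 -0.196  1.077  1.641]
t 5.1 unit xy 0.0403 0.0335 z 0.2476 F [-0.94 -1.13 -0.89] M [ 0.02  0.09 -0.01] q [-0.333  0.369  0.502  1.744 -0.196  1.078  1.638]
t 5.15 unit xy 0.0386 0.0347 z 0.2468 F [-0.17  1.34 -1.36] M [ 0.01  0.   -0.05] q [-0.334  0.368  0.5    1.747 -0.196  1.078  1.638]
```

View pics/wrist3.png

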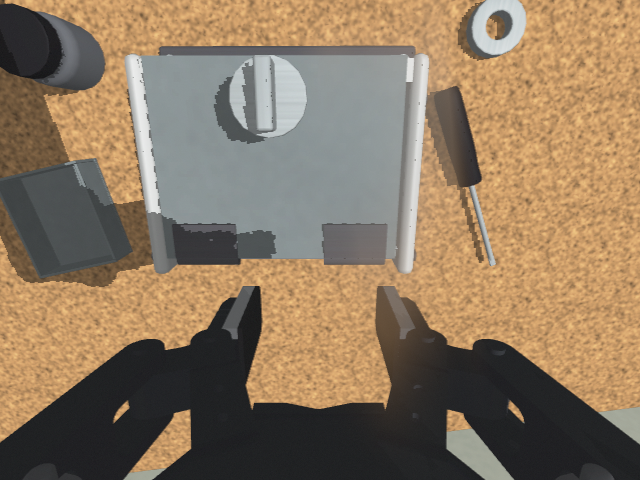

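View pics/scene3.png

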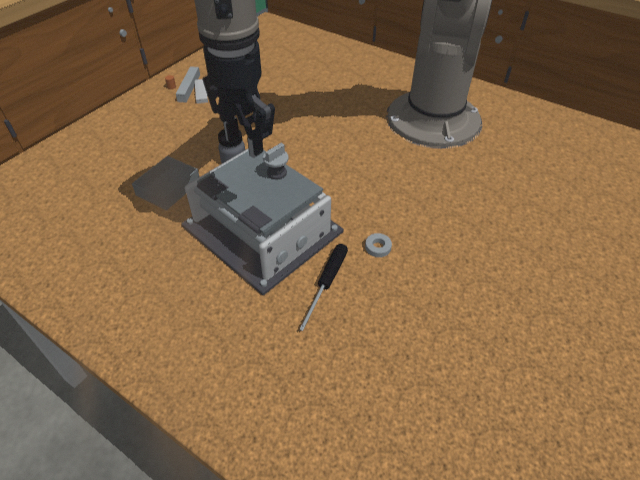

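View pics/top3.png

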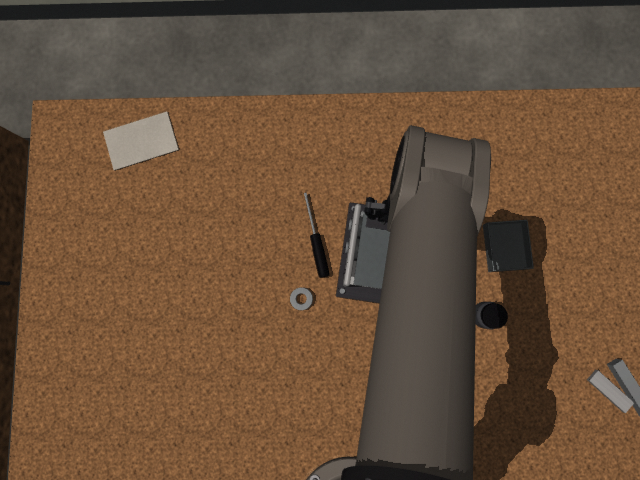

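Guard is shut and level. In the wrist picture the wing is at (264,94), on a disc centred at about (268,95). I'll measure it with a static picture.

```bash
python3 snap.py wrist 4
python3 - <<'E'
import numpy as np,cv2
from h import *
O=np.array([.5505,-.120]);a=np.radians(-9.3)
ax=np.array([np.cos(a),np.sin(a)]);ay=np.array([-np.sin(a),np.cos(a)])
for n in ("wrist4","scene3"):
    d=dict(np.load(n+".npz"));P=cloud(d)
    near=(abs(P[...,0]-.506)<.06)&(abs(P[...,1]+.113)<.06)
    for nm,lo,hi in (("wing top",.177,.186),("disc top",.157,.166),("guard",.117,.124)):
        m=near&(P[...,2]>lo)&(P[...,2]<hi)
        if m.sum()<20: print(n,nm,m.sum());continue
        nl,lab,st,ce=cv2.connectedComponentsWithStats(m.astype(np.uint8)); i=1+np.argmax(st[1:,4]); Q=P[lab==i]
        r=cv2.minAreaRect((Q[:,:2]*1000).astype(np.float32)); c=np.array(r[0])/1000
        print(n,nm,st[i],"z",np.median(Q[:,2]).round(4),"rect",np.round(r[0],1),np.round(r[1],1),round(r[2],1),"unit",((c-O)@ax).round(4),((c-O)@ay).round(4), "circ",cv2.minEnclosingCircle((Q[:,:2]*1000).astype(np.float32)))
        p=np.linalg.svd(Q[:,:2]-Q[:,:2].mean(0),full_matrices=False)[2][0]; print("  dir",np.degrees(np.arctan2(p[1],p[0])))
E
```

```text
t 5.2 unit xy 0.0376 0.0357 z 0.2465 F [-0.09  0.21  0.01] M [ 0.02 -0.03 -0.01] q [-0.335  0.367  0.5    1.749 -0.196  1.078  1.638]
wrist4 wing top [ 247   66   21   76 1350] z 0.1797 rect [ 500.  -110.8] [10.3 39.5] 80.9 unit -0.0513 0.0009 circ ((499.9519348144531, -111.01798248291016), 20.046287536621094)
  dir -9.32114510371309
wrist4 disc top [ 224   66   78   82 3473] z 0.16 rect [ 500.6 -110.9] [47.5 46.4] 87.8 unit -0.0507 0.0009 circ ((500.1658630371094, -110.75682830810547), 23.940553665161133)
  dir -97.80271437980085
wrist4 guard [  171    65   191   149 17531] z 0.119 rect [ 512.5 -113. ] [107. 120.] 0.0 unit -0.0386 0.0008 circ ((512.3489990234375, -113.18667602539062), 80.08138275146484)
  dir 78.61683894169076
scene3 wing top [266 143  18  13  82] z 0.179 rect [ 504.5 -110.7] [12.2 39.1] 81.3 unit -0.0469 0.0018 circ ((504.11224365234375, -111.79712677001953), 19.841341018676758)
  dir -7.8516917048575445
scene3 disc top [263 150  25  17 231] z 0.1596 rect [ 509.2 -106.8] [38.5 44.8] 39.7 unit -0.0429 0.0063 circ ((505.8348388671875, -110.18809509277344), 24.22099494934082)
  dir -31.99978578003105
scene3 guard [ 231  153   76   52 1516] z 0.1185 rect [ 518. -113.] [120.  96.] 89.8 unit -0.0332 0.0017 circ ((518.0537719726562, -113.7098159790039), 75.25090789794922)
  dir 94.80007216861483
```

View pics/wrist4.png

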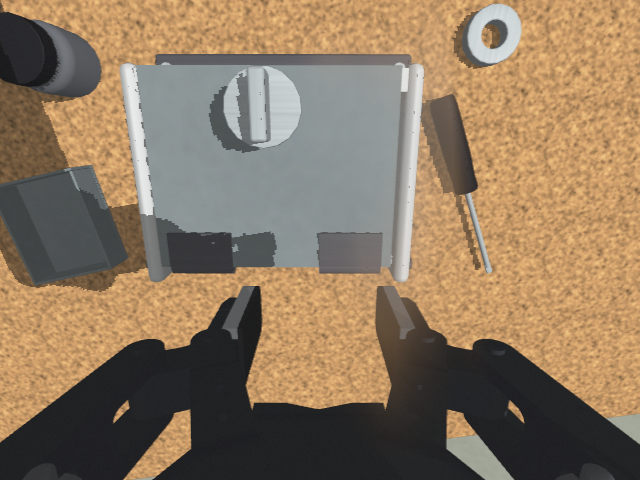

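Call:
jog_arm:
  steps:
    - [[-1.2, 0, 2.9], [0, 0, 0]]
    - [[-1.2, 0, 2.9], [0, 0, 0]]
    - [[-1.1, 0.5, 2.8], [0, 0, 0]]
    - [[0, 0.5, 0], [0, 0, 0]]
    - [[0, 0, 0], [0, 0, 0]]
  jaw: 4

```text
time: 5.67
tcp_pos: [0.5012, -0.1107, 0.2364]
tcp_rot: [0.54, -0.538, -0.457, 0.458]
contact_force: [0.3, -0.3, 0.2]
opening: 0.0399
```

```bash
python3 snap.py wrist 5; python3 snap.py scene 5
python3 - <<'E'
import numpy as np,cv2
from h import *
from plant import sensors
s=sensors.get_state(); print(quatR(s["tcp_rot"]).as_matrix().round(4), s["tcp_pos"])
d=dict(np.load("wrist5.npz"));P=cloud(d)
near=(abs(P[...,0]-.506)<.06)&(abs(P[...,1]+.113)<.06)
for nm,lo,hi in (("wing top",.177,.186),("disc top",.157,.166)):
    m=near&(P[...,2]>lo)&(P[...,2]<hi)
    nl,lab,st,ce=cv2.connectedComponentsWithStats(m.astype(np.uint8)); i=1+np.argmax(st[1:,4]); Q=P[lab==i]
    r=cv2.minAreaRect((Q[:,:2]*1000).astype(np.float32)); print(nm,st[i],Q.min(0),Q.max(0),np.median(Q[:,2]),r,cv2.minEnclosingCircle((Q[:,:2]*1000).astype(np.float32)))
d=dict(np.load("scene5.npz")); im=cv2.resize(d["img"][90:220,190:350][:,:,::-1],None,fx=4.8,fy=4.5,interpolation=cv2.INTER_CUBIC); cv2.imwrite("pics/sc5.png",im)
E
```

```text
t 5.6667 unit xy -0.0501 0.0012 z 0.2364 F [ 0.25 -0.32  0.18] M [-0.04  0.    0.05] q [-0.35   0.218  0.523  1.957 -0.131  1.001  1.642]
t 5.7167 unit xy -0.0485 0.0019 z 0.2369 F [ 0.27  0.07 -0.14] M [ 0.   -0.05  0.04] q [-0.35   0.22   0.522  1.954 -0.131  1.001  1.642]
[[ 1.607e-01  2.000e-04 -9.870e-01]
 [ 9.870e-01  7.000e-04  1.607e-01]
 [ 7.000e-04 -1.000e+00 -1.000e-04]] [ 0.50408203 -0.11029248  0.23728941]
wing top [ 310  226   17   64 1036] [ 0.47995302 -0.11804482  0.1770341 ] [ 0.51995686 -0.10323847  0.18208161] 0.17958369342219155 ((499.9181213378906, -110.9258804321289), (9.662321090698242, 40.025611877441406), 81.03626251220703) ((500.01544189453125, -110.12745666503906), 20.062786102294922)
disc top [ 282  213   73   69 2972] [ 0.4761243  -0.13450507  0.15708588] [ 0.52337859 -0.08716309  0.16591471] 0.1597825981623979 ((499.47271728515625, -110.87896728515625), (47.14387893676758, 46.422794342041016), 82.30716705322266) ((500.14453125, -110.7013168334961), 24.040822982788086)
```

View pics/wrist5.png

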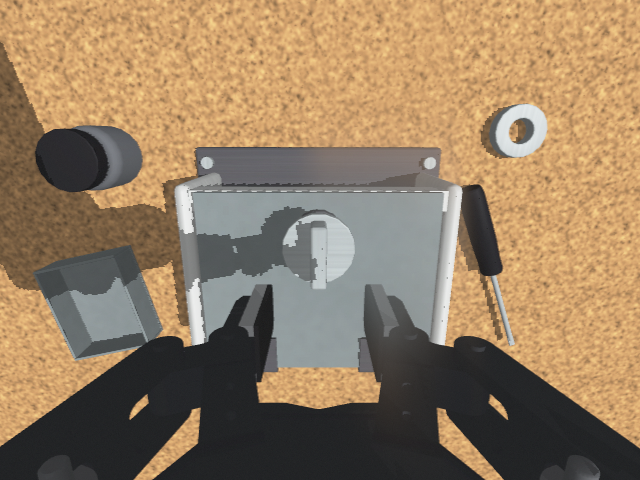

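View pics/sc5.png

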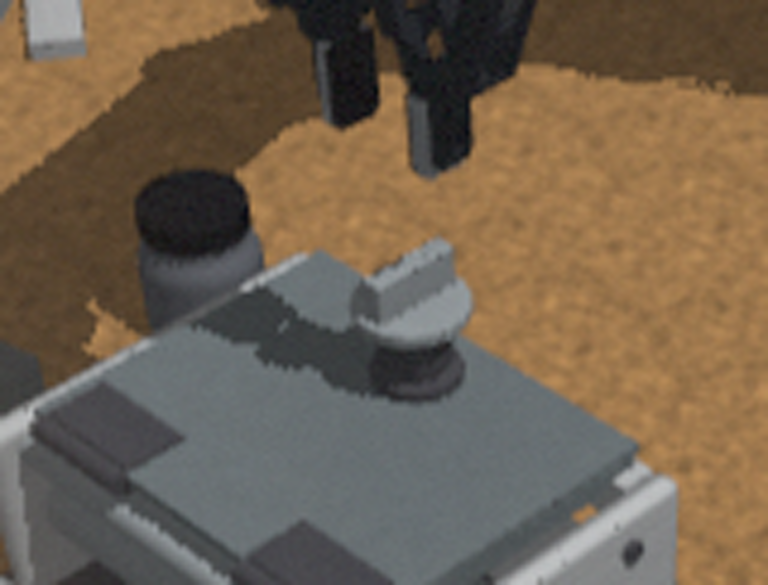

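Run:
```python
import numpy as np
from h import *
from plant import sensors
s=sensors.get_state(); R=quatR(s["tcp_rot"]).as_matrix(); p=np.array(s["tcp_pos"]); print(p.round(4))
for n in ("wrist5","scene5"):
    d=dict(np.load(n+".npz"));T=(cloud(d)-p)@R
    m=(T[...,1]>-.06)&(T[...,1]<.02)&(abs(T[...,0])<.06)&(abs(T[...,2])<.03)&(d["z_map"]>0)
    for sg in (-1,1):
        Q=T[m&(T[...,0]*sg>0.005)]
        print(n,sg,len(Q),"pct2",np.percentile(Q,1,axis=0).round(4),"pct98",np.percentile(Q,99,axis=0).round(4))
        for lo in (-.02,-.03):
            q=Q[(Q[:,1]>lo)&(Q[:,1]<lo+.01)]
            if len(q): print("   y",lo,len(q),np.percentile(q,2,axis=0).round(4),np.percentile(q,98,axis=0).round(4))
```

```text
[ 0.5041 -0.1103  0.2373]
wrist5 -1 8797 pct2 [-0.0543 -0.0597 -0.007 ] pct98 [-0.021  -0.0048  0.0175]
   y -0.02 544 [-0.0341 -0.0199 -0.0057] [-0.021  -0.0102  0.0154]
   y -0.03 669 [-0.0343 -0.0299 -0.0054] [-0.021  -0.0202  0.0155]
wrist5 1 8778 pct2 [ 0.0187 -0.0597 -0.007 ] pct98 [ 0.052  -0.0049  0.0175]
   y -0.02 535 [ 0.0187 -0.0198 -0.0063] [ 0.032  -0.0102  0.0154]
   y -0.03 660 [ 0.0187 -0.0298 -0.0055] [ 0.0321 -0.0202  0.0153]
scene5 -1 446 pct2 [-0.0513 -0.0591 -0.0144] pct98 [-0.0186 -0.0011  0.01  ]
   y -0.02 67 [-0.0324 -0.0197 -0.0125] [-0.0188 -0.0106  0.0101]
   y -0.03 62 [-0.0339 -0.0298 -0.0132] [-0.0188 -0.0202  0.0094]
scene5 1 408 pct2 [ 0.0195 -0.0596 -0.0148] pct98 [ 0.0544 -0.0011  0.0083]
   y -0.02 61 [ 0.0195 -0.0197 -0.0123] [ 0.0342 -0.0105  0.0049]
   y -0.03 70 [ 0.0208 -0.0297 -0.0131] [ 0.0345 -0.0202  0.0045]
```

Held against the fingers seen in the same pictures, the wrist camera reads about 1.5 mm toward the robot. That puts the wing axis at about (0.502, -0.111), with its heading matching the tool. I'll come down around the wing and watch the force.

Call:
jog_arm:
  steps:
    - [[-0.1, 1.5, 0.2], [0, 0, 0]]
    - [[0, 2, 0], [0, 0, 0]]
    - [[0, 2, 0], [0, 0, 0]]
    - [[0, 1, 0], [0, 0, 0]]
    - [[0, 0.5, 0], [0, 0, 0]]
    - [[0, 0, 0], [0, 0, 0]]
    - [[0, 0, 0], [0, 0, 0]]
  jaw: 2.6

```text
time: 6.35
tcp_pos: [0.5025, -0.112, 0.1677]
tcp_rot: [-0.539, 0.539, 0.458, -0.458]
contact_force: [-0.2, -0.6, -0.6]
opening: 0.0258
```

```bash
python3 snap.py wrist 6; python3 snap.py scene 6
python3 - <<'E'
import numpy as np,cv2
d=dict(np.load("scene6.npz")); im=cv2.resize(d["img"][90:220,190:350][:,:,::-1],None,fx=4.8,fy=4.5,interpolation=cv2.INTER_CUBIC); cv2.imwrite("pics/sc6.png",im)
E
```

```text
t 6.35 unit xy -0.0487 0.0001 z 0.1677 F [-0.18 -0.57 -0.58] M [-0.03 -0.06  0.  ] q [-0.312  0.313  0.497  2.025 -0.197  0.848  1.704]
t 6.4 unit xy -0.0485 -0.0 z 0.168 F [-0.32  0.52  0.53] M [-0.01  0.02  0.  ] q [-0.312  0.313  0.497  2.025 -0.197  0.848  1.704]
```

View pics/wrist6.png

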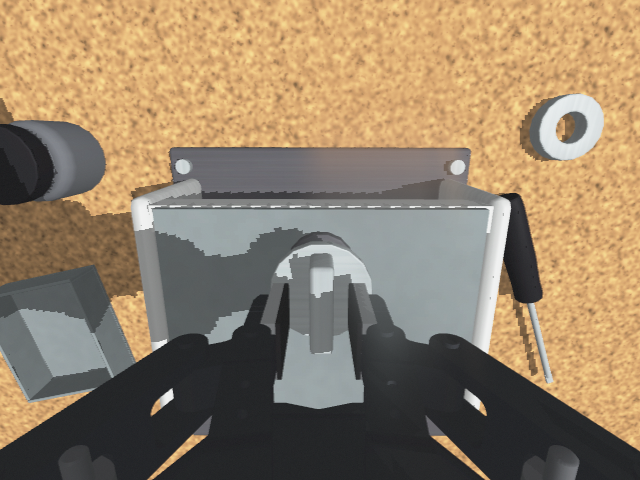

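View pics/sc6.png

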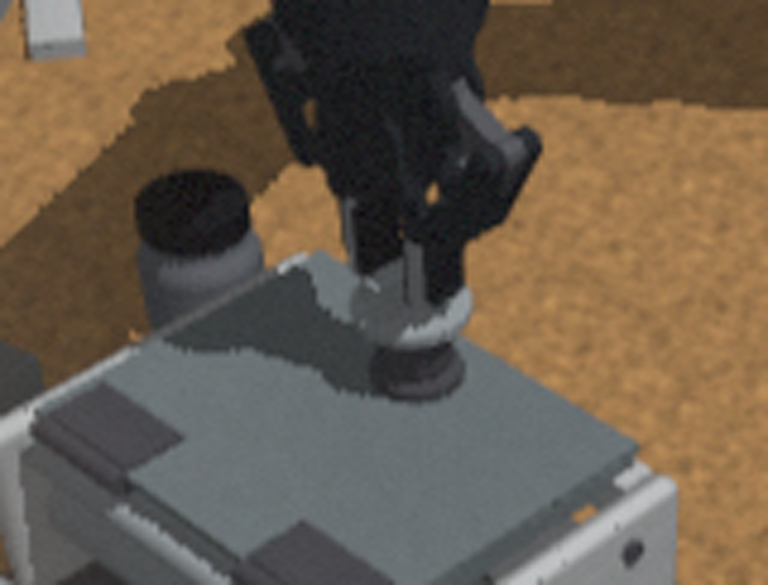

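Run:
```python
import numpy as np
from h import *
from plant import sensors
s=sensors.get_state(); R=quatR(s["tcp_rot"]).as_matrix(); p=np.array(s["tcp_pos"]); print(p.round(4))
d=dict(np.load("wrist6.npz"));T=(cloud(d)-p)@R
ok=d["z_map"]>0
w=ok&(abs(T[...,0])<.011)&(T[...,1]<-.008)&(T[...,1]>-.018)&(abs(T[...,2])<.04)
print("wing",w.sum(),np.percentile(T[w],[1,50,99],axis=0).round(4).tolist())
for sg in (-1,1):
    m=ok&(T[...,0]*sg>.011)&(abs(T[...,0])<.04)&(T[...,1]>-.03)&(T[...,1]<-.012)&(abs(T[...,2])<.03)
    print(sg,m.sum(),np.percentile(T[m],[1,50,99],axis=0).round(4).tolist())
```

```text
[ 0.5027 -0.1122  0.1681]
wing 2110 [[-0.0039, -0.0129, -0.0158], [0.0009, -0.0115, 0.0049], [0.0058, -0.009, 0.0227]]
-1 969 [[-0.0266, -0.0298, -0.0087], [-0.0172, -0.0215, 0.0087], [-0.0131, -0.0121, 0.0129]]
1 967 [[0.0127, -0.0298, -0.0084], [0.0168, -0.0219, 0.0087], [0.0263, -0.0123, 0.013]]
```

Wing is about 1 mm off in tool x and z relative to the fingers. I'll correct that, go down 3 mm and close.

Call:
jog_arm:
  steps:
    - [[0.1, 0.3, 0.1], [0, 0, 0]]
    - [[0, 0, 0], [0, 0, 0]]
    - [[0, 0, 0], [0, 0, 0]]

```text
time: 6.7
tcp_pos: [0.501, -0.1108, 0.1644]
tcp_rot: [-0.539, 0.539, 0.458, -0.458]
contact_force: [-0.5, -0.2, 0.9]
opening: 0.0259
```

Call:
jog_arm:
  steps:
    - [[0, 0, 0], [0, 0, 0]]
    - [[0, 0, 0], [0, 0, 0]]
    - [[0, 0, 0], [0, 0, 0]]
    - [[0, 0, 0], [0, 0, 0]]
  jaw: 0.6

```text
time: 7.03
tcp_pos: [0.5011, -0.1108, 0.1644]
tcp_rot: [0.539, -0.539, -0.458, 0.458]
contact_force: [-0.7, 0.3, 3.1]
opening: 0.0086
```

```bash
python3 snap.py scene 7
```

```text
t 7.0333 unit xy -0.0503 0.0011 z 0.1644 F [-0.71  0.29  3.07] M [0.2  0.13 0.  ] q [-0.313  0.316  0.495  2.031 -0.2    0.84   1.704]
```

Call:
jog_arm:
  steps:
    - [[0, 0.3, 0], [0, 0, 0]]
    - [[0, 0.3, 0], [0, 0, 0]]
    - [[0, 0.3, 0], [0, 0, 0]]
    - [[0, 0.2, 0], [0, 0, 0]]
    - [[0, 0, 0], [0, 0, 0]]

```text
time: 7.5
tcp_pos: [0.5012, -0.1109, 0.1533]
tcp_rot: [-0.539, 0.539, 0.458, -0.457]
contact_force: [-2.0, 2.0, 7.1]
opening: 0.0085
```

Call:
jog_arm:
  steps:
    - [[0, 0.1, 0], [0, 0, 0]]
    - [[0, 0, 0], [0, 0, 0]]

```text
time: 7.67
tcp_pos: [0.5012, -0.1109, 0.1525]
tcp_rot: [-0.539, 0.539, 0.458, -0.457]
contact_force: [-1.6, 0.7, 7.6]
opening: 0.0085
```

Call:
jog_arm:
  steps:
    - [[0, 0.1, 0], [0, 0, 0]]
    - [[0, 0, 0], [0, 0, 0]]

```text
time: 7.83
tcp_pos: [0.5012, -0.1109, 0.1516]
tcp_rot: [-0.539, 0.539, 0.458, -0.457]
contact_force: [-0.6, 0.9, 7.7]
opening: 0.0084
```

Call:
jog_arm:
  steps:
    - [[0, 0.1, 0], [0, 0, 0]]
    - [[0, 0, 0], [0, 0, 0]]

```text
time: 8.0
tcp_pos: [0.5012, -0.1109, 0.1506]
tcp_rot: [-0.539, 0.539, 0.458, -0.457]
contact_force: [-1.7, 1.1, 6.9]
opening: 0.0082
```

Call:
jog_arm:
  steps:
    - [[0, 0.1, 0], [0, 0, 0]]
    - [[0, 0, 0], [0, 0, 0]]

```text
time: 8.17
tcp_pos: [0.5012, -0.1109, 0.1496]
tcp_rot: [-0.539, 0.539, 0.458, -0.457]
contact_force: [-1.7, 1.1, 8.9]
opening: 0.0084
```

Call:
jog_arm:
  steps:
    - [[0, 0.1, 0], [0, 0, 0]]
    - [[0, 0, 0], [0, 0, 0]]

```text
time: 8.33
tcp_pos: [0.5012, -0.1109, 0.1487]
tcp_rot: [-0.539, 0.539, 0.458, -0.457]
contact_force: [-1.8, 0.7, 8.7]
opening: 0.0081
```

Call:
jog_arm:
  steps:
    - [[0, 0.1, 0], [0, 0, 0]]
    - [[0, 0, 0], [0, 0, 0]]

```text
time: 8.5
tcp_pos: [0.5012, -0.1109, 0.1477]
tcp_rot: [-0.539, 0.539, 0.458, -0.457]
contact_force: [-2.8, 1.9, 8.4]
opening: 0.0084
```

Call:
jog_arm:
  steps:
    - [[0, 0.1, 0], [0, 0, 0]]
    - [[0, 0, 0], [0, 0, 0]]

```text
time: 8.67
tcp_pos: [0.5013, -0.1109, 0.1467]
tcp_rot: [-0.539, 0.539, 0.458, -0.457]
contact_force: [-3.1, 1.1, 9.5]
opening: 0.0087
```

Call:
jog_arm:
  steps:
    - [[0, 0.1, 0], [0, 0, 0]]
    - [[0, 0, 0], [0, 0, 0]]

```text
time: 8.83
tcp_pos: [0.5013, -0.1109, 0.1458]
tcp_rot: [-0.539, 0.539, 0.458, -0.457]
contact_force: [-1.6, 1.7, 9.3]
opening: 0.0088
```

Call:
jog_arm:
  steps:
    - [[0, 0.1, 0], [0, 0, 0]]
    - [[0, 0, 0], [0, 0, 0]]

```text
time: 9.0
tcp_pos: [0.5013, -0.1109, 0.1448]
tcp_rot: [-0.539, 0.539, 0.458, -0.457]
contact_force: [-2.7, 1.7, 10.0]
opening: 0.0089
```

Call:
jog_arm:
  steps:
    - [[0, 0.1, 0], [0, 0, 0]]
    - [[0, 0, 0], [0, 0, 0]]

```text
time: 9.17
tcp_pos: [0.5013, -0.1109, 0.1438]
tcp_rot: [-0.539, 0.539, 0.458, -0.457]
contact_force: [-2.1, 1.5, 9.7]
opening: 0.0086
```

Call:
jog_arm:
  steps:
    - [[0, 0.1, 0], [0, 0, 0]]
    - [[0, 0, 0], [0, 0, 0]]

```text
time: 9.33
tcp_pos: [0.5014, -0.1109, 0.143]
tcp_rot: [-0.539, 0.539, 0.458, -0.457]
contact_force: [-2.8, 1.5, 12.4]
opening: 0.0083
```

Call:
jog_arm:
  steps:
    - [[0, 0.04, 0], [0, 0, 0]]
    - [[0, 0, 0], [0, 0, 0]]

```text
time: 9.5
tcp_pos: [0.5014, -0.1109, 0.1428]
tcp_rot: [-0.539, 0.539, 0.458, -0.457]
contact_force: [-3.9, 1.6, 14.0]
opening: 0.0082
```

The leaf is felt: 14 N, rising steeply about 21 mm down. Now I'll turn clockwise, starting with a small turn to check that it goes freely.

Call:
jog_arm:
  steps:
    - [[0, 0, 0], [0, 3, 0]]
    - [[0, 0, 0], [0, 4, 0]]
    - [[0, 0, 0], [0, 4, 0]]
    - [[0, 0, 0], [0, 0, 0]]

```text
time: 9.83
tcp_pos: [0.5014, -0.1108, 0.1428]
tcp_rot: [0.581, -0.581, -0.403, 0.402]
contact_force: [-3.8, 2.0, 14.3]
opening: 0.0084
```

```bash
cat > st.py <<'E'
import numpy as np
from plant import sensors
from h import *
s=sensors.get_state();R=quatR(s["tcp_rot"]).as_matrix()
print("t",s["time"],"p",np.round(s["tcp_pos"],4),"xdir",np.degrees(np.arctan2(R[1,0],R[0,0])).round(2),"down",R[:,1].round(4),"F",np.round(s["contact_force"],2),"Ftool",(R.T@s["contact_force"]).round(2),"M",np.round(s["moment"],3),"open",s["opening"],"q",np.round(s["joint_pos"],3))
E
python3 st.py
```

```text
t 9.8333 p [ 0.5014 -0.1108  0.1428] xdir 69.46 down [ 9.e-04  8.e-04 -1.e+00] F [-3.78  2.03 14.26] Ftool [  0.59 -14.26   4.25] M [0.505 0.827 0.026] open 0.00842240309868719 q [-0.334  0.356  0.528  2.051 -0.25   0.795  1.556]
```

Call:
jog_arm:
  steps:
    - [[0, 0, 0], [0, 6, 0]]
    - [[0, 0, 0], [0, 6, 0]]
    - [[0, 0, 0], [0, 6, 0]]
    - [[0, 0, 0], [0, 6, 0]]
    - [[0, 0, 0], [0, 6, 0]]
    - [[0, 0, 0], [0, 0, 0]]

```text
time: 10.33
tcp_pos: [0.5016, -0.1106, 0.1427]
tcp_rot: [0.666, -0.666, -0.239, 0.238]
contact_force: [-3.6, 2.2, 13.9]
opening: 0.0085
```

```bash
python3 st.py
```

```text
t 10.3333 p [ 0.5016 -0.1106  0.1427] xdir 39.38 down [ 9.e-04  1.e-03 -1.e+00] F [-3.62  2.17 13.86] Ftool [ -1.41 -13.86   3.97] M [0.739 0.805 0.075] open 0.008504194704641943 q [-0.434  0.381  0.659  2.056 -0.323  0.805  1.104]
```

Call:
jog_arm:
  steps:
    - [[0, 0, 0], [0, 6, 0]]
    - [[0, 0, 0], [0, 6, 0]]
    - [[0, 0, 0], [0, 6, 0]]
    - [[0, 0, 0], [0, 6, 0]]
    - [[0, 0, 0], [0, 6, 0]]
    - [[0, 0, 0], [0, 0, 0]]

```text
time: 10.83
tcp_pos: [0.5019, -0.1104, 0.1427]
tcp_rot: [0.705, -0.704, -0.058, 0.057]
contact_force: [-3.1, 3.1, 14.3]
opening: 0.0081
```

```bash
python3 st.py
```

```text
t 10.8333 p [ 0.5019 -0.1104  0.1427] xdir 9.4 down [ 0.0013  0.001  -1.    ] F [-3.1   3.14 14.32] Ftool [ -2.53 -14.32   3.61] M [0.915 0.705 0.036] open 0.008059026430112316 q [-0.534  0.418  0.796  2.061 -0.409  0.821  0.668]
```

Call:
jog_arm:
  steps:
    - [[0, 0, 0], [0, 5, 0]]
    - [[0, 0, 0], [0, 5, 0]]
    - [[0, 0, 0], [0, 4, 0]]
    - [[0, 0, 0], [0, 3, 0]]
    - [[0, 0, 0], [0, 0, 0]]
    - [[0, 0, 0], [0, 0, 0]]

```text
time: 11.33
tcp_pos: [0.502, -0.1104, 0.1428]
tcp_rot: [0.706, -0.705, 0.045, -0.046]
contact_force: [-2.9, 2.8, 13.9]
opening: 0.0087
```

```bash
python3 st.py; python3 snap.py scene 8; python3 snap.py wrist 8
python3 - <<'E'
import numpy as np,cv2
d=dict(np.load("scene8.npz")); im=cv2.resize(d["img"][90:220,190:350][:,:,::-1],None,fx=4.8,fy=4.5,interpolation=cv2.INTER_CUBIC); cv2.imwrite("pics/sc8.png",im)
E
```

```text
t 11.3333 p [ 0.502  -0.1104  0.1428] xdir -7.31 down [ 0.0016  0.0012 -1.    ] F [-2.89  2.77 13.93] Ftool [ -3.2  -13.93   2.4 ] M [0.867 0.525 0.07 ] open 0.008696145358938158 q [-0.587  0.445  0.874  2.063 -0.463  0.836  0.431]
t 11.3333 unit xy -0.0494 0.0016 z 0.1428 F [-2.89  2.77 13.93] M [0.87 0.52 0.07] q [-0.587  0.445  0.874  2.063 -0.463  0.836  0.431]
t 11.3833 unit xy -0.0494 0.0016 z 0.1428 F [-2.82  3.61 13.06] M [0.83 0.5  0.03] q [-0.587  0.445  0.874  2.063 -0.463  0.836  0.431]
```

View pics/sc8.png

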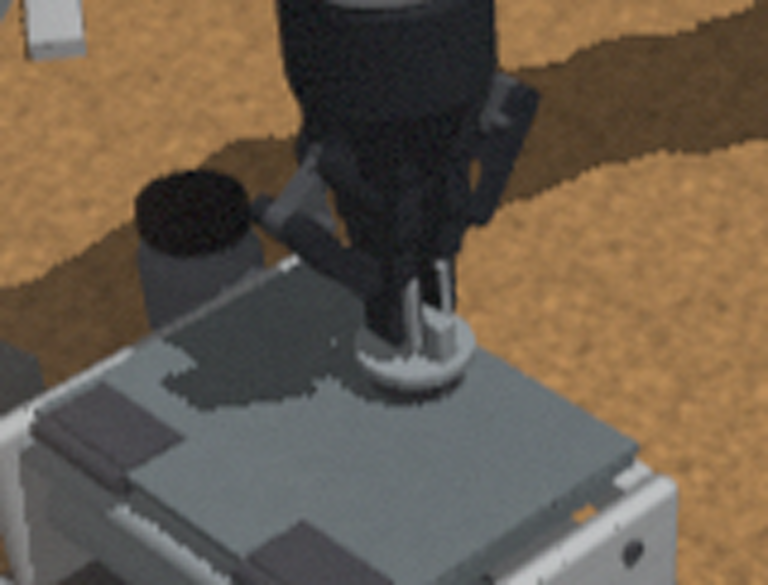

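View pics/wrist8.png

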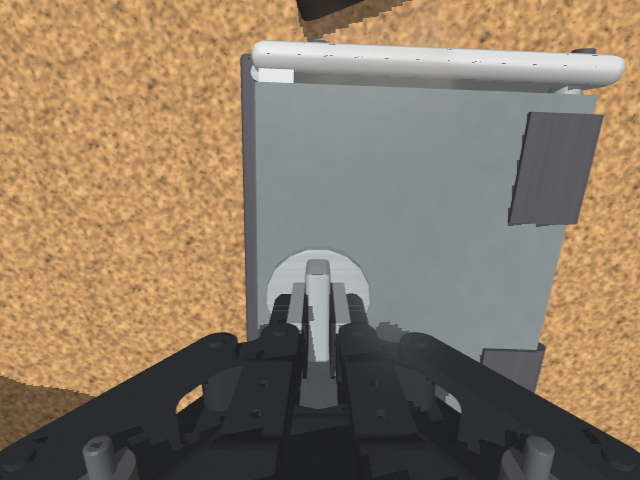

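The head has turned with the jaws: the wing now lies along unit y, at about 88°. I'll add 2° and then ease up in small steps.

Call:
jog_arm:
  steps:
    - [[0, 0, 0], [0, 2, 0]]
    - [[0, 0, 0], [0, 0, 0]]
    - [[0, -0.1, 0], [0, 0, 0]]
    - [[0, 0, 0], [0, 0, 0]]

```text
time: 11.77
tcp_pos: [0.502, -0.1104, 0.1437]
tcp_rot: [0.705, -0.704, 0.057, -0.058]
contact_force: [-1.2, 3.2, 10.2]
opening: 0.0082
```

Call:
jog_arm:
  steps:
    - [[0, -0.05, 0], [0, 0, 0]]
    - [[0, -0.05, 0], [0, 0, 0]]
    - [[0, 0, 0], [0, 0, 0]]

```text
time: 12.02
tcp_pos: [0.502, -0.1104, 0.1446]
tcp_rot: [0.705, -0.704, 0.057, -0.058]
contact_force: [-0.7, 2.9, 9.3]
opening: 0.0085
```

```bash
python3 st.py
```

```text
t 12.0167 p [ 0.502  -0.1104  0.1446] xdir -9.29 down [ 0.0017  0.0011 -1.    ] F [-0.7   2.93  9.31] Ftool [-1.15 -9.31  2.79] M [0.784 0.234 0.055] open 0.008451949741341898 q [-0.596  0.446  0.886  2.063 -0.467  0.841  0.401]
```

Call:
jog_arm:
  steps:
    - [[0, -0.1, 0], [0, 0, 0]]
    - [[0, 0, 0], [0, 0, 0]]

```text
time: 12.18
tcp_pos: [0.5019, -0.1104, 0.1456]
tcp_rot: [0.705, -0.704, 0.057, -0.058]
contact_force: [-1.1, 3.1, 9.7]
opening: 0.0087
```

Call:
jog_arm:
  steps:
    - [[0, -0.1, 0], [0, 0, 0]]
    - [[0, 0, 0], [0, 0, 0]]

```text
time: 12.35
tcp_pos: [0.5019, -0.1104, 0.1466]
tcp_rot: [0.705, -0.704, 0.057, -0.058]
contact_force: [-0.0, 2.9, 9.0]
opening: 0.0084
```

Call:
jog_arm:
  steps:
    - [[0, -0.05, 0], [0, 0, 0]]
    - [[0, 0, 0], [0, 0, 0]]

```text
time: 12.52
tcp_pos: [0.5019, -0.1104, 0.1468]
tcp_rot: [0.705, -0.704, 0.057, -0.058]
contact_force: [0.1, 2.4, 8.0]
opening: 0.0086
```

Call:
jog_arm:
  steps:
    - [[0, -0.05, 0], [0, 0, 0]]
    - [[0, 0, 0], [0, 0, 0]]

```text
time: 12.68
tcp_pos: [0.5017, -0.1103, 0.1469]
tcp_rot: [0.705, -0.705, 0.057, -0.058]
contact_force: [0.8, 2.7, 2.0]
opening: 0.0084
```

The rise stops at z=0.1469 and the force drops to 2 N, which means the head is against the notch about 4 mm up. I'll ease off the last bit and open.

Call:
jog_arm:
  steps:
    - [[0, -0.02, 0], [0, 0, 0]]
    - [[0, 0, 0], [0, 0, 0]]

```text
time: 12.85
tcp_pos: [0.5016, -0.1104, 0.1469]
tcp_rot: [0.705, -0.705, 0.057, -0.058]
contact_force: [4.1, 2.6, -1.8]
opening: 0.0086
```

Call:
jog_arm:
  steps:
    - [[0, 0, 0], [0, 0, 0]]
    - [[0, 0, 0], [0, 0, 0]]
    - [[0, 0, 0], [0, 0, 0]]
    - [[0, 0, 0], [0, 0, 0]]
  jaw: 3

```text
time: 13.18
tcp_pos: [0.5003, -0.1116, 0.1468]
tcp_rot: [-0.705, 0.705, -0.058, 0.058]
contact_force: [-0.3, -0.1, 0.3]
opening: 0.0298
```

```bash
python3 st.py; python3 snap.py wrist 9;python3 - <<'E'
import cv2,numpy as np
E
```

```text
t 13.1833 p [ 0.5003 -0.1116  0.1468] xdir -9.38 down [-9.e-04 -4.e-04 -1.e+00] F [-0.28 -0.08  0.31] Ftool [-0.26 -0.31 -0.13] M [-0.014 -0.051  0.009] open 0.029811963137690682 q [-0.6    0.442  0.892  2.062 -0.46   0.846  0.396]
t 13.1833 unit xy -0.0509 0.0002 z 0.1468 F [-0.28 -0.08  0.31] M [-0.01 -0.05  0.01] q [-0.6    0.442  0.892  2.062 -0.46   0.846  0.396]
```

View pics/wrist9.png

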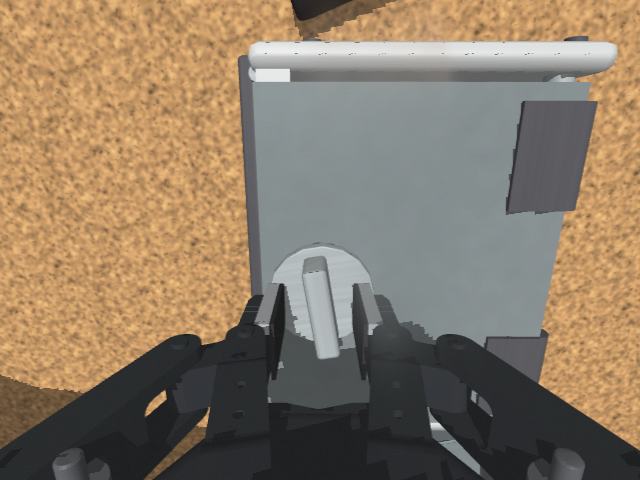

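The jaws are open at cols 270/370, and the wing (314,262)–(327,355) has turned slightly. I'll measure its angle.

```bash
cat > ang.py <<'E'
import sys,numpy as np,cv2
from h import *
d=dict(np.load(sys.argv[1]+".npz"));P=cloud(d)
c=np.array([.502,-.111]);rr=np.hypot(P[...,0]-c[0],P[...,1]-c[1])
z0=float(sys.argv[2])
m=(rr<.03)&(abs(P[...,2]-z0)<.004)&(d["z_map"]>0)&(d["img"].min(-1)>60)
nl,lab,st,ce=cv2.connectedComponentsWithStats(m.astype(np.uint8)); i=1+np.argmax(st[1:,4]); Q=P[lab==i]
r=cv2.minAreaRect((Q[:,:2]*1000).astype(np.float32));p=np.linalg.svd(Q[:,:2]-Q[:,:2].mean(0),full_matrices=False)[2][0]
ang=np.degrees(np.arctan2(p[1],p[0]))%180
print(len(Q),"z",np.median(Q[:,2]),np.percentile(Q[:,2],95),r,"dir",ang,"head rad (vs -9.3)",np.radians((-9.3-ang)%180))
E
python3 ang.py wrist4 .1797; python3 ang.py wrist5 .1797;for z in .158 .160 .162 .164 .166; do python3 ang.py wrist9 $z; done
```

```text
1378 z 0.1796790825613655 0.18098184251697413 ((500.0059814453125, -110.77230834960938), (10.305863380432129, 39.50593948364258), 80.90007019042969) dir 170.65324268923405 head rad (vs -9.3) 0.000816069022243853
1042 z 0.17957698009284578 0.1807213659164128 ((499.91943359375, -110.92171478271484), (9.672680854797363, 40.026123046875), 81.06532287597656) dir 171.26394907930703 head rad (vs -9.3) 3.1317498853422947
653 z 0.16110764864914484 0.16191852388500735 ((500.4316711425781, -110.26080322265625), (39.590511322021484, 10.081756591796875), 89.88964080810547) dir 98.24290997717299 head rad (vs -9.3) 1.2646147873122648
2298 z 0.16205166318613654 0.16313088405586848 ((500.4156494140625, -110.7786636352539), (40.62540054321289, 10.081413269042969), 89.95337677001953) dir 89.92097594947286 head rad (vs -9.3) 1.4098599362293849
2244 z 0.1620710480415789 0.16314884409720407 ((500.41400146484375, -110.7786636352539), (40.625850677490234, 10.064043045043945), 89.92008209228516) dir 89.90565635037309 head rad (vs -9.3) 1.4101273136737615
2158 z 0.1621065603486207 0.1631594965813246 ((500.417724609375, -110.86714172363281), (40.44889450073242, 10.056364059448242), 89.92008209228516) dir 89.93402447943431 head rad (vs -9.3) 1.4096321964190124
1200 z 0.16249919605825885 0.1633452838902175 ((500.47906494140625, -110.52970123291016), (9.1685209274292, 38.833526611328125), 0.6217857599258423) dir 89.81157431461348 head rad (vs -9.3) 1.4117693549647456
```

Wing top is at z≈0.162, 17.6 mm below rest, so the cam is holding it. The angle reads about 1.41 rad, close to the lower bound. I'll back away straight up and check whether it stays put.

Call:
jog_arm:
  steps:
    - [[0, -1, 0], [0, 0, 0]]
    - [[0, -2, 0], [0, 0, 0]]
    - [[0, -3, 0], [0, 0, 0]]
    - [[0, -3, 0], [0, 0, 0]]
    - [[0, -1, -3], [0, 0, 0]]
    - [[0, 0, -3], [0, 0, 0]]
    - [[0, 0, 0], [0, 0, 0]]
    - [[0, 0, 0], [0, 0, 0]]
    - [[0, 0, 0], [0, 0, 0]]

```text
time: 13.98
tcp_pos: [0.491, -0.17, 0.2471]
tcp_rot: [0.705, -0.705, 0.058, -0.058]
contact_force: [0.4, -0.4, 0.3]
opening: 0.0301
```

```bash
python3 st.py; python3 snap.py wrist 10; python3 ang.py wrist10 .162; python3 snap.py scene 10;python3 ang.py scene10 .162; python3 ang.py scene3 .1797
```

```text
t 13.9833 p [ 0.491  -0.17    0.2471] xdir -9.37 down [-2.e-04  5.e-04 -1.e+00] F [ 0.45 -0.37  0.28] Ftool [ 0.5  -0.28 -0.29] M [ 0.02  -0.015  0.032] open 0.03012893262514968 q [-0.613  0.311  1.023  1.951 -0.308  1.046  0.383]
t 13.9833 unit xy -0.0506 -0.0589 z 0.2471 F [ 0.45 -0.37  0.28] M [ 0.02 -0.01  0.03] q [-0.613  0.311  1.023  1.951 -0.308  1.046  0.383]
1015 z 0.16203999991917378 0.16332372297507433 ((500.2923583984375, -110.95494079589844), (39.699378967285156, 9.9563570022583), 89.86076354980469) dir 89.91231335503515 head rad (vs -9.3) 1.4100111270240878
t 14.0333 unit xy -0.0506 -0.0583 z 0.2469 F [ 0.02 -0.4   0.54] M [-0.01  0.03 -0.01] q [-0.613  0.312  1.023  1.951 -0.308  1.046  0.383]
90 z 0.161100054642452 0.16321856994370607 ((504.5130615234375, -110.41038513183594), (39.46502685546875, 11.810503959655762), 87.9169921875) dir 91.06884466159502 head rad (vs -9.3) 1.3898258478222263
97 z 0.17869268911179828 0.18059740370794883 ((504.6519775390625, -110.67182159423828), (12.202478408813477, 39.32103729248047), 81.27090454101562) dir 172.04722676686444 head rad (vs -9.3) 3.1180791107370105
```

View pics/wrist10.png

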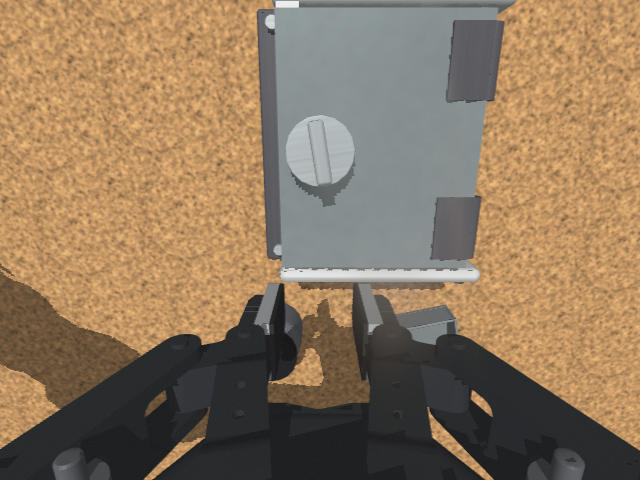

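View pics/scene10.png

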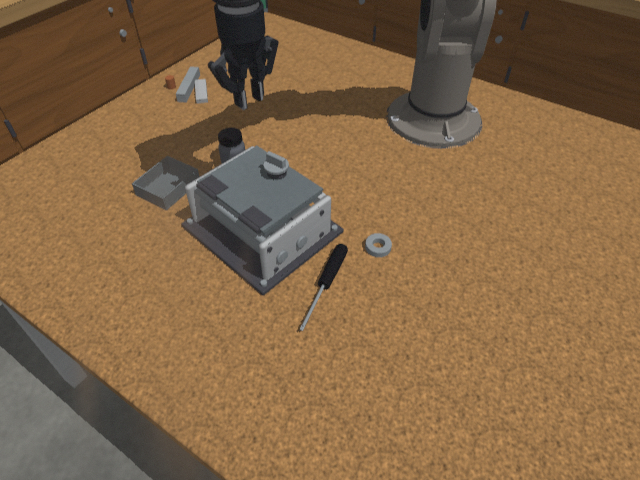

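The head is stable: the direction reads 89.9° in two wrist pictures 0.8 s apart. Relative to its own unlocked reading the turn is 1.41–1.42 rad. Last I'll check the guard's level and the bystanders.

Run:
```python
import numpy as np,cv2
from h import *
d=dict(np.load("wrist10.npz"));P=cloud(d)
m=(P[...,2]>.112)&(P[...,2]<.126)&(P[...,0]>.5)&(P[...,0]<.6)&(abs(P[...,1]+.12)<.07)
A=np.c_[P[m][:,:2],np.ones(m.sum())];c=np.linalg.lstsq(A,P[m][:,2],rcond=None)[0];print("guard plane slope",c[:2].round(4),"z med",np.median(P[m][:,2]).round(4))
a=np.load("scene0.npz")["img"].astype(int);b=np.load("scene10.npz")["img"].astype(int)
for n,(u,v,w,h) in dict(tray=(132,155,60,52),driver=(298,242,52,90),ring=(362,232,32,26),jarbody=(222,140,22,18)).items():
    print(n,abs(a-b)[v:v+h,u:u+w].mean().round(2))
ring=lambda k:None
P0=cloud(dict(np.load("scene0.npz")));P1=cloud(dict(np.load("scene10.npz")))
for k,Q in (("0",P0),("10",P1)):
    m=(Q[...,2]>.05)&(Q[...,2]<.085)&(abs(Q[...,0]-.42)<.05)&(abs(Q[...,1]+.31)<.05)
    print("jar",k,m.sum(),Q[m].max(0).round(3),Q[m].min(0).round(3))
```

```text
guard plane slope [ 0.008  -0.0035] z med 0.1191
tray 11.84
driver 1.92
ring 1.59
jarbody 44.9
jar 0 170 [ 0.448 -0.305  0.078] [ 0.396 -0.337  0.05 ]
jar 10 449 [ 0.449 -0.284  0.078] [ 0.394 -0.339  0.05 ]
```

The guard is level, with its face at z≈0.119. The screwdriver and ring are unchanged, the jar has the same extents, and the tray differs only by shadow and by what the guard was hiding. I'm handing in.

```bash
python3 -c "
from plant import finish_job; print(finish_job())"
```

```text
the job is handed in; nothing more can be done
None
```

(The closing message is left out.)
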